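# Wind the bin's return spring and hold the tilting bin on its hinge

### The job

Refit the stainless tilting parts bin to its hinge bracket clipped on the table edge: first wind the key on top of the bracket clockwise, taking a fresh grip as often as needed, until it stops fully wound. Then pick up the bin and bring the knuckle on its back between the two knuckles of the bracket, level and with the three holes lined up so that a pin could be pushed straight through, and finish while still holding the bin there, free of the table and not pressed against the bracket. Leave the other things on the table where they are.

Things in the scene. Friction and masses are not known exactly. Their poses are not given: they have to be found in the camera images.
- key (a joint): angle of the spring-winding key (rad): grows as the key is turned clockwise seen from above, starts between 0 and 0.6, hard stop (fully wound) at 3.6. A ratchet-like friction holds what has been wound; turning takes up to about 0.12 N m.
- key_grip (a point): centre of the key's flat upright wing, on the key's vertical axis, 160 mm above the table; turns with the key. Wing 34 mm wide along x, 8 mm thick along y, 24 mm tall. Under it an 8 mm shaft, 18 mm long, leads to the spring barrel (40 mm diameter), whose top is 30 mm below this point; the rest of the bracket is lower still.
- bracket_hole (a point): middle of the fixed bracket's hinge line, 115 mm above the table, half-way between its two knuckles (16 mm long, 20 mm outside, 11 mm hole for a 6 mm pin; 30 mm gap, y = -15 to +15 mm). y: along the hinge line; z: up; x: from hinge to key axis (42 mm away); the bin belongs on the -x side. Jamb face at x = +12 mm; gap open from above and from -x. Swivelled up to 0.4 rad.
- bin_center (a point): centre (half-way up, 23 mm above its underside) of the loose open stainless parts bin: 96 mm long along x, 60 mm wide outside along y, 46 mm tall, walls 3 mm, about 0.18 kg, standing upright on the table. Its hinge leaf is on the +x end. It can be gripped from above across its 60 mm outside width.
- bin_hole (a point): middle of the hole in the bin's own knuckle, 66 mm from bin_center along the bin's +x and 11 mm above it. The knuckle is 24 mm long along y, 20 mm outer diameter, with an 11 mm hole along y. Axes are parallel to those of bin_center; fitted, they are parallel to those of bracket_hole.
- head: the fixed hinge bracket's steel head (post, barrel, jamb block, two knuckles); origin on the key's vertical axis, 12 mm above the table; same axes as bracket_hole
- bin: the loose bin; origin at the centre of its underside, axes as bin_center
- pod: bystander: clear round storage pod, 59 mm diameter, 50 mm tall; origin at the centre of its underside
- yoyo: bystander: teal aluminium yo-yo lying flat, 56 mm diameter, 43 mm tall; origin at the centre of its underside
- loupe: bystander: black round magnifier loupe, 50 mm diameter, 32 mm tall; origin at the centre of its underside
- seat_tool: bystander: brass bearing seat tool standing upright, 32 mm diameter, 60 mm tall; origin at the centre of its underside
Things that resemble listed ones, but are neither listed nor needed, are in the scene too. Leave any blue, pink or red look-alike of the bin alone.

How it is judged (in metres and radians):
On the way, in this order (a step that is already met when the one before it is completed fails the run):
1. the key is fully wound while the bin still stands on the table (value of joint key above 3.4 rad and height (world z) of bin below 0.02 m), for 0.2 s.
2. the bin is lifted clear of the table (height (world z) of bin above 0.04 m and contact force between the fingers and bin above 1 N), for 0.2 s.
At the end, for the whole second after the job is handed in: Key over 3.4 rad; bin held in the fingers (over 2 N), still, 60 mm or more up, level within 0.15 rad; hole centres within 3.5 mm fore-aft and in height and 5 mm along the hinge line, hole axes parallel within 0.1 rad; under 4 N against the bracket (x of bin_hole in the frame of bracket_hole between -0.0035 and 0.0035 m and z of bin_hole in the frame of bracket_hole between -0.0035 and 0.0035 m and y of bin_hole in the frame of bracket_hole between -0.005 and 0.005 m and angle between the y axis of bin_hole and the y axis of bracket_hole, either way round below 0.1 rad and angle between bin's own z axis and vertical below 0.15 rad and height (world z) of bin above 0.06 m and contact force between the fingers and bin above 2 N and contact force between bin and head below 4 N and linear speed of bin below 0.02 m/s and value of joint key above 3.4 rad); the arm keeps its last pose, push and grip.
It fails at once if a bystander is moved more than 30 mm (distance of any of pod, yoyo, loupe, seat_tool from where it was at the start of the episode above 0.03 m).
It also fails if it takes over 70 s, if anything falls off the work surface, if the arm or the gripper's body presses on something with over 40 N, if the wrist force passes 120 N, or if a joint passes its speed limit or range.

### The arm

A 7-joint arm with a two-finger parallel gripper is mounted at the origin on the work surface. World frame = base frame: x ahead of the robot, y to its left, z up, the work surface at z = 0. Lengths are in mm, angles in degrees, forces in N, time in s.
With the tool pointing down it reaches from about 400 to 900 mm from the base axis. Payload 5.6 kg.
Tool frame: the origin (TCP) lies on the centre line of the jaws, within the pads' length; the fingertips stand 22 mm ahead of it and the grasp point (between the pads) lies 3 mm ahead of it; z points along the fingers, y is the line along which they close (so a half turn about z gives the same grasp; the last joint's range is limited). The gripper opens to 92 mm and grips with 3 to 60 N. Pads are 20 mm wide; open, the fingers measure 128 mm over their backs; the gripper's body (75 mm by 189 mm) begins 69 mm behind the grasp point.
Start: joints at [61.593, 26.786, -0.665, 91.828, 0.344, 61.387, -3.226], TCP at [284.328, -584.522, 236.592] pointing down, gripper open.
Joint ranges: [-144.91, 144.91], [-17.63, 115.5], [-89.93, 88.59], [15.96, 139.68], [-74.01, 254.01], [8.47, 105.57], [-167.45, 167.45]. Speed limits (degrees/s): [147.25, 147.25, 180, 180, 180, 180, 180].

### API

Orientations are given as [roll, pitch, yaw] about the fixed x, y, z axes, in that order (R = Rz(yaw) Ry(pitch) Rx(roll)).
In Python, from cell import robot gives the robot as it stands. The module is installed in compiled form; this text tells all that it offers.
- The arm moves only by the shell command python3 -m creep 'ROWS' [FORCE]. ROWS is JSON, a list of rows, each an object of numbers: "x", "y", "z": the shift along the tool's x, y, z in m; "rx", "ry", "rz": the turn, a rotation vector about the tool's x, y, z in degrees; "jaw": the finger opening in m, from 0 to 0.0919. A call has 1 to 10 rows; each row shifts and turns the commanded pose from where the row before left it, along the tool's axes as they then stand; what a row does not reach is not made up. A row lasts 1/10 s, in which the tool goes at most 50 mm and 8.59 degrees, less where a joint would pass 70% of its speed; a pose out of reach is approached as far as the arm can. A call with a gripper value outside its range is refused whole. The fingers move at their own pace and stop on an object; FORCE is the grip in N (left out, the last holds). Time passes only in rows, so rows that do not move let the fingers close. It gives the time, the measured TCP pose, the force, the opening and the grip force at its end, in the units of the state.
- robot.sense(): the state, without advancing time (a new reading comes with each control period).
- robot.grab_frame(name): name is "scene" or "top" or "wrist"; returns a dict with "pixels" (480x640x3 uint8, red, green, blue), "camera_matrix" (3x3 intrinsics, pixels), "world_from_camera" (4x4, takes a point from camera to world coordinates). Camera axes: x right, y down, z forward; pixel columns grow to the right and rows downward; lengths in mm; the calibration is good to about 2 mm. A picture is of the moment at which its call begins. There is no depth.
- robot.sign_off(): hands the job in; it is judged then, once.
Trained networks look in a picture, given as the dict that the camera call returned (one of the last four; its "shot" number tells which), for a name from the list of things; names that differ only in an ending like _2 or _b are one class to them, and where a whole thing is asked for, a point or a joint stands for the part that bears it (a point fixed in the world has none). Each returns a list of dicts, best first, with "conf" (0 to 1); they miss things now and then, are a little off and sometimes report something else, mostly with a low value. They report only what shows in the picture. A call takes as long as a camera call. They do not tell look-alikes from the thing itself.
- robot.search_frame(picture, query): "xyz" ([x, y, z] in mm, in world coordinates, good to about 4 mm: the middle of the surface that is visible of it).
- robot.cut_out(picture, query): "region" (480x640 bool, what is visible of it).
The state is a dict: "clock": time; "qpos": joint angles; "joint_vel": joint speeds; "joint_torque": joint torques, N m; "tool_pos": TCP position; "ee_rot": TCP orientation; "wrist_force": force on the tool from outside, world axes, zero at the start; "torque": the same for the moment, N m; "width": finger opening in mm; "gripper_force": force on a finger pad.
Only numpy, scipy, OpenCV 4.12 (cv2) and the standard library are available. Lean on these libraries where they do the work, as an engineer would, in place of code of your own. Each camera call takes 0.05 s, during which the arm holds its last target. There are 200 camera calls.

## Working session

There is one attempt and no reset: what is moved stays moved. The work goes in short steps, Python scripts to look and compute and a shell command to move; the robot and the scene stay as the last step left them, time stands still between calls to the robot, and variables do not carry over. Pictures are saved under pics/ and viewed, at most 10 in all, crops included, and the job is handed in when it is done.

```bash
mkdir -p pics; python3 - <<'E'
from cell import robot
import cv2, numpy as np
s=robot.sense(); print({k:np.round(v,3).tolist() for k,v in s.items()})
for c in ("scene","top"):
    f=robot.grab_frame(c); cv2.imwrite(f"pics/{c}0.png",f["pixels"][...,::-1])
    print(c,np.round(f["camera_matrix"],1).tolist(),np.round(f["world_from_camera"],3).tolist())
    for q in ("key_grip","bracket_hole","bin_center","bin_hole","head","bin","pod","yoyo","loupe","seat_tool"):
        print(q,[(np.round(d["xyz"]).tolist(),round(d["conf"],2)) for d in robot.search_frame(f,q)[:4]])
E
```

```text
{'clock': 0.0, 'qpos': [61.591, 26.837, -0.665, 91.88, 0.343, 61.385, -3.225], 'joint_vel': [0.081, 0.026, -0.04, -0.052, 0.142, 0.208, -0.018], 'joint_torque': [0.0, -52.058, -0.012, -24.375, -0.057, 0.017, 0.0], 'tool_pos': [284.09, -584.033, 235.631], 'ee_rot': [-179.899, 0.007, 25.942], 'wrist_force': [0.636, 1.607, -0.485], 'torque': [-0.012, 0.022, 0.027], 'gripper_force': 0.0, 'width': 91.979}
scene [[549.9, 0.0, 313.1], [0.0, 549.9, 246.0], [0.0, 0.0, 1.0]] [[-0.535, 0.474, -0.699, 1207.579], [0.845, 0.307, -0.439, 395.417], [0.007, -0.825, -0.565, 711.659], [0.0, 0.0, 0.0, 1.0]]
key_grip [([665.0, -78.0, 162.0], 0.83)]
bracket_hole [([663.0, -73.0, 113.0], 0.6)]
bin_center [([511.0, -395.0, 21.0], 0.92), ([513.0, -246.0, 33.0], 0.91), ([584.0, 70.0, 23.0], 0.77), ([337.0, -212.0, 28.0], 0.6)]
bin_hole [([334.0, -207.0, 30.0], 0.95), ([336.0, -408.0, 22.0], 0.84), ([518.0, -242.0, 26.0], 0.82), ([510.0, -395.0, 28.0], 0.63)]
head [([666.0, -72.0, 113.0], 0.63)]
bin [([518.0, -239.0, 34.0], 0.9), ([578.0, 71.0, 22.0], 0.76), ([509.0, -397.0, 27.0], 0.7), ([335.0, -211.0, 29.0]
[... 334 characters left out ...]
-0.985, 943.715], [0.0, 0.0, 0.0, 1.0]]
key_grip [([656.0, -82.0, 171.0], 0.57)]
bracket_hole [([642.0, -79.0, 129.0], 0.82)]
bin_center [([333.0, -419.0, 20.0], 0.91), ([327.0, -222.0, 3.0], 0.9), ([508.0, -410.0, 14.0], 0.78), ([514.0, -246.0, 5.0], 0.69)]
bin_hole [([507.0, -404.0, 12.0], 0.92), ([591.0, 69.0, 4.0], 0.85), ([517.0, -245.0, -1.0], 0.79), ([323.0, -218.0, 2.0], 0.76)]
head [([646.0, -81.0, 130.0], 0.75)]
bin [([589.0, 75.0, 5.0], 0.9), ([329.0, -228.0, -2.0], 0.87), ([516.0, -249.0, 4.0], 0.82), ([643.0, -79.0, 127.0], 0.75)]
pod [([461.0, 288.0, 49.0], 0.84)]
yoyo []
loupe [([381.0, 90.0, 30.0], 0.93)]
seat_tool [([672.0, -307.0, 37.0], 0.74), ([398.0, -90.0, 23.0], 0.46)]
```

View pics/scene0.png

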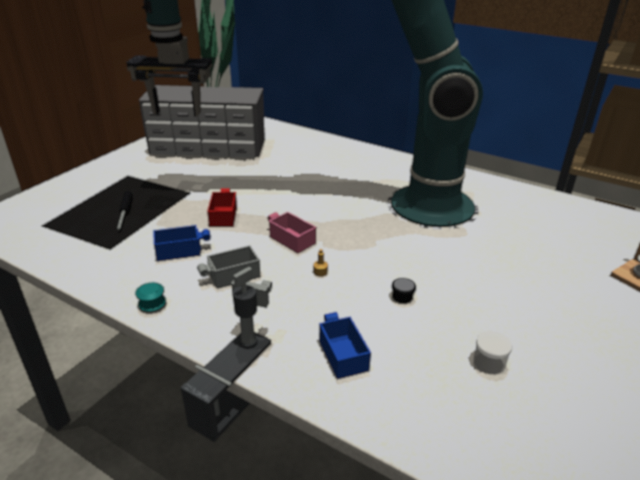

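View pics/top0.png

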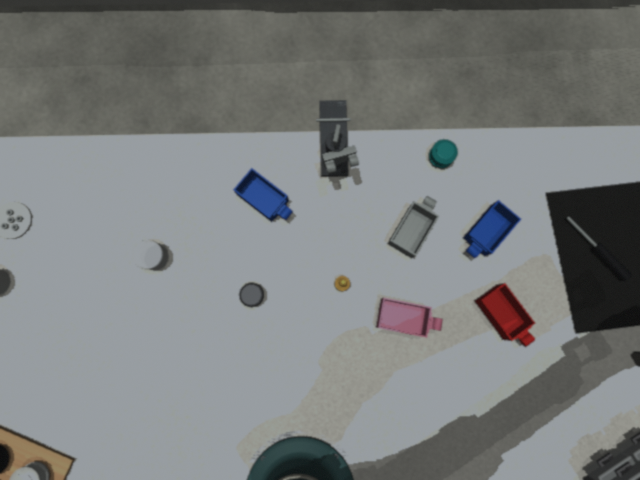

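The stainless bin is the grey one at top (413,228), matching scene (233,265). The look-alikes are blue at (263,195) and (490,230), pink at (405,317) and red at (505,313). The bracket is at top (338,155) and its key at about (337,133). I'll confirm this in an enlarged crop.

```bash
python3 - <<'E'
import cv2,numpy as np
a=cv2.imread("pics/top0.png")[90:270,290:460]; b=cv2.imread("pics/scene0.png")[215:355,180:310]
a=cv2.resize(a,(400,424),interpolation=2); b=cv2.resize(b,(394,424),interpolation=2)
cv2.imwrite("pics/crop0.png",np.hstack([a,b]))
E
```

```text
(no output)
```

View pics/crop0.png

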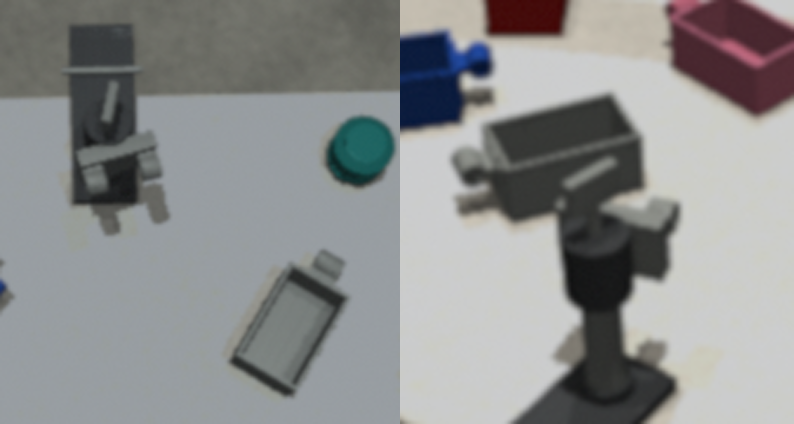

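The crop confirms it. The grey steel bin has rim corners at crop (290,265), (347,297), (292,395) and (232,360), with its knuckle at (328,265). The key wing runs from (115,85) to (105,122), and the two bracket knuckles are at (95,180) and (150,165).

```bash
cat > h.py <<'E'
import numpy as np, cv2, sys
from cell import robot
from scipy.spatial.transform import Rotation as Ro
def ray(f,u,v,z):
    K=np.array(f["camera_matrix"]);T=np.array(f["world_from_camera"])
    d=T[:3,:3]@np.linalg.solve(K,[u,v,1]);o=T[:3,3]
    return o+d*(z-o[2])/d[2]
def proj(f,p):
    T=np.array(f["world_from_camera"]);c=T[:3,:3].T@(np.asarray(p,float)-T[:3,3]);q=np.array(f["camera_matrix"])@c
    return q[:2]/q[2]
def shift(p,yaw=None):
    "tool-axis shift (m) to world point p with tool as it stands, and the turn to yaw about vertical / level"
    s=robot.sense();R=Ro.from_euler("xyz",s["ee_rot"],degrees=True)
    d=R.inv().apply(np.asarray(p)-s["tool_pos"])/1000
    y=s["ee_rot"][2] if yaw is None else yaw
    r=(R.inv()*Ro.from_euler("xyz",[180,0,y],degrees=True)).as_rotvec(degrees=True)
    print("at",np.round(s["tool_pos"],1),np.round(s["ee_rot"],1),"t",round(s["clock"],2),"j7",round(s["qpos"][6],1))
    print("shift",np.round(d,4),"turn",np.round(r,1))
E
python3 - <<'E'
from h import *
f=robot.grab_frame("top")
P=lambda cx,cy,z:ray(f,290+cx/2.353,90+cy/2.356,z)
for n,a in dict(key1=(115,85,172),key2=(105,122,172),j1=(80,155,125),j2=(155,142,125),k1=(95,180,122),k2=(150,165,122),c1=(290,265,46),c2=(347,297,46),c3=(292,395,46),c4=(232,360,46),bk=(328,265,40)).items(): print(n,np.round(P(*a)))
shift([610,-110,330],0)
E
```

```text
key1 [675. -88. 172.]
key2 [646. -79. 172.]
j1 [637. -60. 125.]
j2 [ 646. -121.  125.]
k1 [616. -72. 122.]
k2 [ 628. -117.  122.]
c1 [ 562. -242.   46.]
c2 [ 532. -289.   46.]
c3 [ 448. -237.   46.]
c4 [ 479. -187.   46.]
bk [ 562. -276.   40.]
at [ 284.3 -584.5  236.6] [180.    0.   25.9] t 1.15 j7 -3.2
shift [ 0.5004 -0.2843 -0.0935] turn [ 0.   0.  25.9]
```

```bash
python3 -m creep '[{"x":0.042,"y":-0.024,"z":-0.009},{"x":0.042,"y":-0.024,"z":-0.009},{"x":0.042,"y":-0.024,"z":-0.009},{"x":0.042,"y":-0.024,"z":-0.009},{"x":0.042,"y":-0.024,"z":-0.009},{"x":0.042,"y":-0.024,"z":-0.009},{"x":0.042,"y":-0.024,"z":-0.009},{"x":0.042,"y":-0.024,"z":-0.009},{"x":0.042,"y":-0.024,"z":-0.009},{"x":0.042,"y":-0.024,"z":-0.009}]'
python3 -m creep '[{"x":0.04,"y":-0.022,"z":-0.002},{"x":0.04,"y":-0.022,"z":-0.002},{"rz":8.5},{"rz":8.5},{"rz":8.5},{}, {}]'
python3 - <<'E'
from h import *
f=robot.grab_frame("wrist"); cv2.imwrite("pics/w1.png",f["pixels"][...,::-1])
print(np.round(f["world_from_camera"],2).tolist(),np.round(f["camera_matrix"],0).tolist())
for q in ("key_grip","bracket_hole","head"):
    print(q,[(np.round(d["xyz"]).tolist(),round(d["conf"],2)) for d in robot.search_frame(f,q)[:4]])
shift([661,-83,330],0)
E
```

```text
[[0.44, -0.87, -0.24, 352.6], [-0.9, -0.42, -0.12, -552.35], [-0.0, 0.27, -0.96, 384.14], [0.0, 0.0, 0.0, 1.0]] [[387.0, 0.0, 318.0], [0.0, 387.0, 232.0], [0.0, 0.0, 1.0]]
key_grip []
bracket_hole []
head []
at [ 284.3 -584.5  236.6] [180.    0.   25.9] t 1.35 j7 -3.2
shift [ 0.5581 -0.2862 -0.0935] turn [ 0.   0.  25.9]validation failed for argument at $[0]...
validation failed for argument at $[0]...
```

View pics/w1.png

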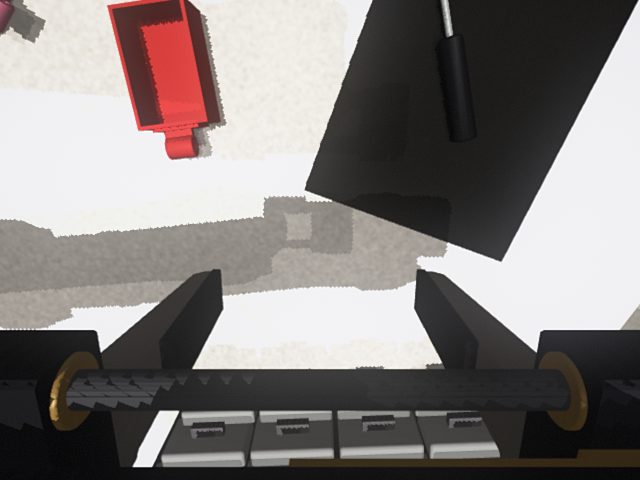

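The moves were refused, so this still shows the start view, with the red look-alike at (165,70). Rows probably need all their fields, so I'll test that with one row.

```bash
python3 -m creep '[{"x":0.042,"y":-0.024,"z":-0.009,"rx":0,"ry":0,"rz":0,"jaw":0.0919}]'; python3 -m creep --help | head -20
```

```text
clock: 1.45
tool_pos: [305.9, -548.7, 244.1]
ee_rot: [-180.0, 0.3, 25.3]
wrist_force: [-0.1, -0.1, -0.1]
width: 92.3
gripper_force: 0.0invalid input: not JSON, or not a number
```

```bash
python3 -m creep '[{"x":0.042,"y":-0.024,"z":-0.009,"rx":0,"ry":0,"rz":0,"jaw":0.0919},{"x":0.042,"y":-0.024,"z":-0.009,"rx":0,"ry":0,"rz":0,"jaw":0.0919},{"x":0.042,"y":-0.024,"z":-0.009,"rx":0,"ry":0,"rz":0,"jaw":0.0919},{"x":0.042,"y":-0.024,"z":-0.009,"rx":0,"ry":0,"rz":0,"jaw":0.0919},{"x":0.042,"y":-0.024,"z":-0.009,"rx":0,"ry":0,"rz":0,"jaw":0.0919},{"x":0.042,"y":-0.024,"z":-0.009,"rx":0,"ry":0,"rz":0,"jaw":0.0919},{"x":0.042,"y":-0.024,"z":-0.009,"rx":0,"ry":0,"rz":0,"jaw":0.0919},{"x":0.042,"y":-0.024,"z":-0.009,"rx":0,"ry":0,"rz":0,"jaw":0.0919},{"x":0.042,"y":-0.024,"z":-0.009,"rx":0,"ry":0,"rz":0,"jaw":0.0919}]'
python3 -m creep '[{"x":0.04,"y":-0.022,"z":-0.002,"rx":0,"ry":0,"rz":0,"jaw":0.0919},{"x":0.04,"y":-0.022,"z":-0.002,"rx":0,"ry":0,"rz":0,"jaw":0.0919},{"x":0,"y":0,"z":0,"rx":0,"ry":0,"rz":8.5,"jaw":0.0919},{"x":0,"y":0,"z":0,"rx":0,"ry":0,"rz":8.5,"jaw":0.0919},{"x":0,"y":0,"z":0,"rx":0,"ry":0,"rz":8.5,"jaw":0.0919},{"x":0,"y":0,"z":0,"rx":0,"ry":0,"rz":0,"jaw":0.0919},{"x":0,"y":0,"z":0,"rx":0,"ry":0,"rz":0,"jaw":0.0919}]'
python3 - <<'E'
from h import *
f=robot.grab_frame("wrist"); cv2.imwrite("pics/w2.png",f["pixels"][...,::-1])
for q in ("key_grip","bracket_hole","head"):
    print(q,[(np.round(d["xyz"]).tolist(),round(d["conf"],2)) for d in robot.search_frame(f,q)[:4]])
print(proj(f,[661,-83,172]),proj(f,[622,-95,115]))
shift([661,-83,230],0)
E
```

```text
clock: 2.35
tool_pos: [557.8, -183.3, 327.3]
ee_rot: [180.0, -0.0, 25.9]
wrist_force: [1.6, -0.9, 0.0]
width: 92.1
gripper_force: 0.0
clock: 3.05
tool_pos: [609.7, -110.3, 330.6]
ee_rot: [180.0, 0.0, 0.6]
wrist_force: [0.0, -0.4, 1.1]
width: 91.8
gripper_force: 0.0
key_grip [([658.0, -82.0, 170.0], 0.81), ([669.0, -309.0, 43.0], 0.42)]
bracket_hole [([646.0, -88.0, 129.0], 0.98)]
head [([651.0, -85.0, 128.0], 0.92)]
[283.34062821 157.76864824] [301.77994338 194.78969262]
at [ 609.7 -110.5  330.6] [-180.     0.     0.5] t 3.25 j7 -85.4
shift [ 0.0516 -0.0271  0.1006] turn [-0.   0.   0.5]
```

View pics/w2.png

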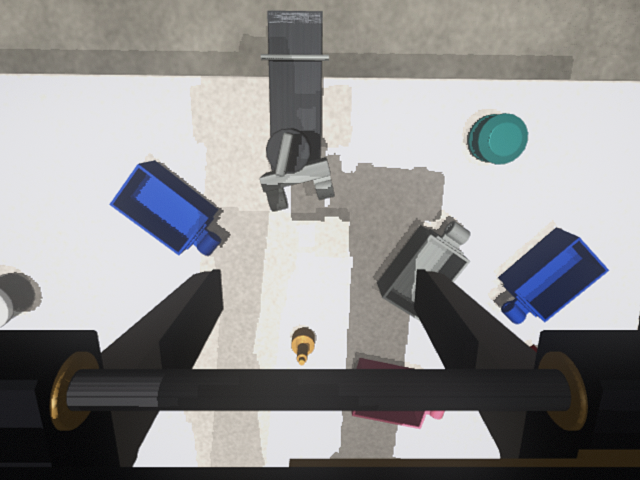

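The wrist view shows the key wing around (286,153), the bracket knuckles near (277,198) and (325,186), and the steel bin at (425,262). I'll enlarge the bracket and the bin to measure them.

```bash
python3 - <<'E'
import cv2,numpy as np
a=cv2.imread("pics/w2.png")
cv2.imwrite("pics/w2c.png",np.hstack([cv2.resize(a[120:220,245:345],(500,500),interpolation=2),cv2.resize(a[205:325,370:430+45],(300,343),interpolation=2)[:343] if 0 else cv2.resize(cv2.copyMakeBorder(a[205:325,370:475],0,55,0,0,cv2.BORDER_CONSTANT),(300,500),interpolation=2)]))
E
```

```text
(no output)
```

View pics/w2c.png

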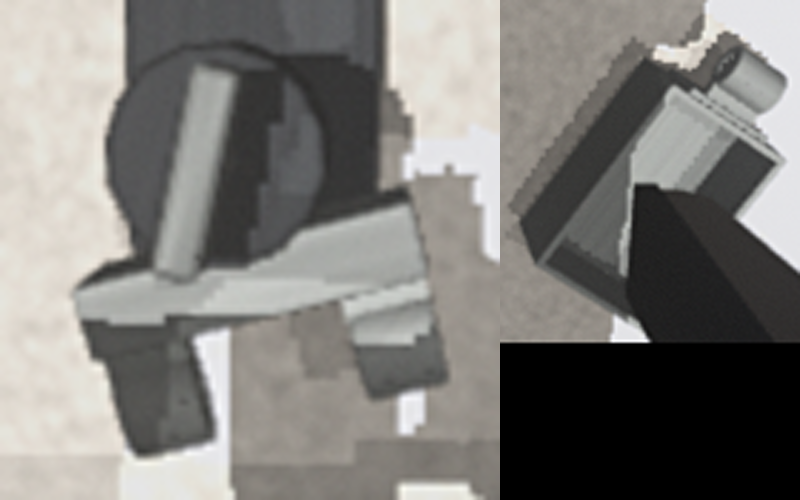

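```bash
python3 - <<'E'
from h import *
f=robot.grab_frame("wrist")
P=lambda cx,cy,z:ray(f,245+cx/5,120+cy/5,z)
k1=P(215,67,172);k2=P(177,272,172);print("wing",k1,k2,(k1+k2)/2,np.linalg.norm(k1-k2),np.degrees(np.arctan2(*(k1-k2)[1::-1])))
k2=P(177,272,160)
b=[P(107,155,130),P(325,155,130),P(216,42,130)];print("barrel",*b,(b[0]+b[1])/2,b[2]-[20,0,0])
for z in (108,112):
    l,r=P(175,448,z),P(411,390,z);d=l-r;yaw=np.degrees(np.arctan2(-d[0],d[1]));print("kn",l,r,np.linalg.norm(d),yaw)
C=f["world_from_camera"][:3,3];print("cam",C)
# model check
for yaw in (11,13,15):
  for ax in ([661,-83],):
    R=Ro.from_euler("z",yaw,degrees=True).as_matrix()
    h=np.array([*ax,115.])-R@[42,0,0]
    q=lambda p:np.round((proj(f,h+R@p)-[245,120])*5)
    print(yaw,h,"jambtopface? ",q([12,31,10]),q([12,-31,10]),"knuckle low-front",[np.array([q([10*np.cos(a),y,10*np.sin(a)]) for a in np.linspace(0,6.28,60)])[:,1].max() for y in (23,-23)],q([0,23,10]),q([0,-23,10]))
E
```

```text
wing [679.4929187  -87.19797796 172.        ] [648.09104879 -80.81023076 172.        ] [663.79198375 -84.00410436 172.        ] 32.04498007366883 -11.498185814189414
barrel [663.44668775 -64.73545578 130.        ] [ 663.7684206  -103.23865986  130.        ] [682.88533028 -84.22549941 130.        ] [663.60755418 -83.98705782 130.        ] [662.88533028 -84.22549941 130.        ]
kn [605.98004931 -73.6021359  108.        ] [ 617.85090535 -119.57449046  108.        ] 47.48025491040756 14.47849965620672
kn [606.83936933 -74.0010495  112.        ] [ 618.58194332 -119.47660516  112.        ] 46.967160935015485 14.4784996562068
cam [ 685.49907627 -110.51646412  478.14860581]
11 [619.7716583  -91.01397781 115.        ] jambtopface?  [ 81. 362.] [412. 301.] knuckle low-front [np.float64(459.0), np.float64(416.0)] [137. 417.] [381. 373.]
13 [620.07645728 -92.44794428 115.        ] jambtopface?  [ 88. 367.] [417. 294.] knuckle low-front [np.float64(461.0), np.float64(410.0)] [146. 420.] [388. 367.]
15 [620.4311153  -93.87039989 115.        ] jambtopface?  [ 95. 371.] [421. 287.] knuckle low-front [np.float64(463.0), np.float64(403.0)] [155. 422.] [395. 361.]
```

```bash
python3 -m creep '[{"x":0.027,"y":-0.013,"z":0,"rx":0,"ry":0,"rz":0,"jaw":0.0919},{"x":0.027,"y":-0.013,"z":0,"rx":0,"ry":0,"rz":0,"jaw":0.0919},{"x":0,"y":0,"z":0.01,"rx":0,"ry":0,"rz":-8.4,"jaw":0.06},{"x":0,"y":0,"z":0.01,"rx":0,"ry":0,"rz":-8.4,"jaw":0.06},{"x":0,"y":0,"z":0.01,"rx":0,"ry":0,"rz":-8.4,"jaw":0.06},{"x":0,"y":0,"z":0.01,"rx":0,"ry":0,"rz":-8.4,"jaw":0.06},{"x":0,"y":0,"z":0.01,"rx":0,"ry":0,"rz":-8.4,"jaw":0.06},{"x":0,"y":0,"z":0.01,"rx":0,"ry":0,"rz":-8.4,"jaw":0.06},{"x":0,"y":0,"z":0.01,"rx":0,"ry":0,"rz":-8.4,"jaw":0.06},{"x":0,"y":0,"z":0.01,"rx":0,"ry":0,"rz":-8.4,"jaw":0.06}]' | head -3
python3 -m creep '[{"x":0,"y":0,"z":0.01,"rx":0,"ry":0,"rz":-8.4,"jaw":0.06},{"x":0,"y":0,"z":0.01,"rx":0,"ry":0,"rz":-8.4,"jaw":0.06},{"x":0,"y":0,"z":0,"rx":0,"ry":0,"rz":-8.4,"jaw":0.06},{"x":0,"y":0,"z":0,"rx":0,"ry":0,"rz":-8.4,"jaw":0.06},{"x":0,"y":0,"z":0,"rx":0,"ry":0,"rz":-8.4,"jaw":0.06},{"x":0,"y":0,"z":0,"rx":0,"ry":0,"rz":-8.4,"jaw":0.06},{"x":0,"y":0,"z":0,"rx":0,"ry":0,"rz":-8.4,"jaw":0.06},{"x":0,"y":0,"z":0,"rx":0,"ry":0,"rz":-8.4,"jaw":0.06},{"x":0,"y":0,"z":0,"rx":0,"ry":0,"rz":-8.4,"jaw":0.06},{"x":0,"y":0,"z":0,"rx":0,"ry":0,"rz":-8.4,"jaw":0.06}]'
python3 -m creep '[{"x":0,"y":0,"z":0,"rx":0,"ry":0,"rz":-8.4,"jaw":0.06},{"x":0,"y":0,"z":0,"rx":0,"ry":0,"rz":-8.4,"jaw":0.06},{"x":0,"y":0,"z":0,"rx":0,"ry":0,"rz":0,"jaw":0.06},{"x":0,"y":0,"z":0,"rx":0,"ry":0,"rz":0,"jaw":0.06}]'
python3 - <<'E'
from h import *
f=robot.grab_frame("wrist"); cv2.imwrite("pics/w3.png",f["pixels"][...,::-1])
for q in ("key_grip",):
    print(q,[(np.round(d["xyz"]).tolist(),round(d["conf"],2)) for d in robot.search_frame(f,q)[:4]])
shift([663.5,-84,165],168.5)
E
```

```text
clock: 4.3
tool_pos: [663.5, -84.3, 250.2]
ee_rot: [180.0, -0.0, 68.0]
clock: 5.3
tool_pos: [663.5, -84.4, 230.6]
ee_rot: [-180.0, 0.0, 152.0]
wrist_force: [-0.2, -0.3, -0.2]
width: 59.9
gripper_force: 0.0
clock: 5.7
tool_pos: [663.5, -84.4, 230.4]
ee_rot: [180.0, -0.0, 168.2]
wrist_force: [0.6, 0.3, -0.2]
width: 59.6
gripper_force: 0.0
key_grip [([658.0, -80.0, 171.0], 0.85), ([512.0, -248.0, 24.0], 0.49)]
at [663.5 -84.2 230.6] [-180.     0.   168.3] t 5.8 j7 62.4
shift [0.0001 0.0002 0.0656] turn [-0.   0.  -0.2]
```

```bash
python3 -m creep '[{"x":0,"y":0,"z":0.022,"rx":0,"ry":0,"rz":0,"jaw":0.05},{"x":0,"y":0,"z":0.022,"rx":0,"ry":0,"rz":0,"jaw":0.04},{"x":0,"y":0,"z":0.0215,"rx":0,"ry":0,"rz":0,"jaw":0.03},{"x":0,"y":0,"z":0,"rx":0,"ry":0,"rz":0,"jaw":0.02},{"x":0,"y":0,"z":0,"rx":0,"ry":0,"rz":0,"jaw":0.0},{"x":0,"y":0,"z":0,"rx":0,"ry":0,"rz":0,"jaw":0.0},{"x":0,"y":0,"z":0,"rx":0,"ry":0,"rz":0,"jaw":0.0},{"x":0,"y":0,"z":0,"rx":0,"ry":0,"rz":0,"jaw":0.0}]' 15
python3 -c "
from cell import robot
print(robot.sense()['torque'],robot.sense()['wrist_force'])"
```

```text
clock: 6.6
tool_pos: [664.6, -82.9, 166.7]
ee_rot: [179.9, 0.2, 168.5]
wrist_force: [1.3, 2.6, 2.4]
width: 7.8
gripper_force: 15.0
[ 0.5106937  -0.34024281 -0.09374538] [1.30277449 2.62523051 2.41074009]
```

```bash
python3 -m creep '[{"x":0,"y":0,"z":0,"rx":0,"ry":0,"rz":5,"jaw":0.0},{"x":0,"y":0,"z":0,"rx":0,"ry":0,"rz":7,"jaw":0.0},{"x":0,"y":0,"z":0,"rx":0,"ry":0,"rz":7,"jaw":0.0},{"x":0,"y":0,"z":0,"rx":0,"ry":0,"rz":7,"jaw":0.0},{"x":0,"y":0,"z":0,"rx":0,"ry":0,"rz":7,"jaw":0.0},{"x":0,"y":0,"z":0,"rx":0,"ry":0,"rz":7,"jaw":0.0},{"x":0,"y":0,"z":0,"rx":0,"ry":0,"rz":7,"jaw":0.0},{"x":0,"y":0,"z":0,"rx":0,"ry":0,"rz":7,"jaw":0.0},{"x":0,"y":0,"z":0,"rx":0,"ry":0,"rz":7,"jaw":0.0},{"x":0,"y":0,"z":0,"rx":0,"ry":0,"rz":0,"jaw":0.0}]' 25
python3 -c "
from h import *
s=robot.sense()
print(s['torque'],s['wrist_force']);shift([664,-83,165])"
```

```text
clock: 7.6
tool_pos: [663.2, -84.5, 166.6]
ee_rot: [-180.0, 0.1, 107.3]
wrist_force: [-3.2, -0.4, 5.9]
width: 7.7
gripper_force: 25.0
[-0.09099414  0.70014364 -0.06836864] [-3.18318271 -0.39840773  5.9349496 ]
at [663.2 -84.5 166.6] [-1.800e+02  1.000e-01  1.073e+02] t 7.6 j7 6.5
shift [0.0012 0.0012 0.0016] turn [-0.   0.1 -0. ]
```

```bash
python3 -m creep '[{"x":0,"y":0,"z":0,"rx":0,"ry":0,"rz":7,"jaw":0.0},{"x":0,"y":0,"z":0,"rx":0,"ry":0,"rz":7,"jaw":0.0},{"x":0,"y":0,"z":0,"rx":0,"ry":0,"rz":7,"jaw":0.0},{"x":0,"y":0,"z":0,"rx":0,"ry":0,"rz":7,"jaw":0.0},{"x":0,"y":0,"z":0,"rx":0,"ry":0,"rz":7,"jaw":0.0},{"x":0,"y":0,"z":0,"rx":0,"ry":0,"rz":7,"jaw":0.0},{"x":0,"y":0,"z":0,"rx":0,"ry":0,"rz":7,"jaw":0.0},{"x":0,"y":0,"z":0,"rx":0,"ry":0,"rz":7,"jaw":0.0},{"x":0,"y":0,"z":0,"rx":0,"ry":0,"rz":7,"jaw":0.0},{"x":0,"y":0,"z":0,"rx":0,"ry":0,"rz":7,"jaw":0.0}]'
python3 -m creep '[{"x":0,"y":0,"z":0,"rx":0,"ry":0,"rz":7,"jaw":0.0},{"x":0,"y":0,"z":0,"rx":0,"ry":0,"rz":7,"jaw":0.0},{"x":0,"y":0,"z":0,"rx":0,"ry":0,"rz":7,"jaw":0.0},{"x":0,"y":0,"z":0,"rx":0,"ry":0,"rz":7,"jaw":0.0},{"x":0,"y":0,"z":0,"rx":0,"ry":0,"rz":5,"jaw":0.0},{"x":0,"y":0,"z":0,"rx":0,"ry":0,"rz":4,"jaw":0.0},{"x":0,"y":0,"z":0,"rx":0,"ry":0,"rz":0,"jaw":0.0}]'
python3 -c "
from h import *
s=robot.sense()
print(s['torque'],s['wrist_force']);shift([664,-83,165])"
```

```text
clock: 8.6
tool_pos: [661.1, -83.7, 166.6]
ee_rot: [-179.8, 0.3, 37.2]
wrist_force: [-9.3, 1.9, 10.1]
width: 7.4
gripper_force: 25.0
clock: 9.3
tool_pos: [660.7, -82.5, 166.6]
ee_rot: [-179.9, 0.4, 0.4]
wrist_force: [-11.6, 3.0, 11.3]
width: 8.1
gripper_force: 25.0
[ 0.70084382  2.54101088 -0.00561359] [-11.5837487   3.0425792  11.2585961]
at [660.7 -82.5 166.6] [-179.9    0.4    0.4] t 9.3 j7 -87.8
shift [0.0033 0.0005 0.0016] turn [-0.1  0.4 -0. ]
```

```bash
C="python3 -c \"from cell import robot;import numpy as np;s=robot.sense();print(np.round(s['torque'],3),np.round(s['ee_rot'],1))\""
python3 -m creep '[{"x":0,"y":0,"z":0,"rx":0,"ry":0,"rz":5,"jaw":0.0},{"x":0,"y":0,"z":0,"rx":0,"ry":0,"rz":5,"jaw":0.0},{"x":0,"y":0,"z":0,"rx":0,"ry":0,"rz":0,"jaw":0.0}]' | sed -n 3,4p; eval $C
python3 -m creep '[{"x":0,"y":0,"z":0,"rx":0,"ry":0,"rz":4,"jaw":0.0},{"x":0,"y":0,"z":0,"rx":0,"ry":0,"rz":0,"jaw":0.0}]' | sed -n 3,4p; eval $C
python3 -m creep '[{"x":0,"y":0,"z":0,"rx":0,"ry":0,"rz":4,"jaw":0.0},{"x":0,"y":0,"z":0,"rx":0,"ry":0,"rz":0,"jaw":0.0}]' | sed -n 3,4p; eval $C
```

```text
ee_rot: [-180.0, 0.4, -9.6]
wrist_force: [-11.0, 4.0, 12.2]
[ 0.872  2.517 -0.055] [-180.     0.4   -9.6]
ee_rot: [-180.0, 0.4, -13.5]
wrist_force: [-10.7, 3.0, 11.8]
[0.867 2.507 0.452] [-180.     0.4  -13.5]
ee_rot: [180.0, 0.4, -17.5]
wrist_force: [-9.9, 4.4, 11.2]
[0.854 2.359 0.587] [180.    0.4 -17.5]
```

The moment jumped to about 0.5 N m near 180° of turn, so the key is at its stop. I'll release it, rise and check.

```bash
python3 -m creep '[{"x":0,"y":0,"z":0,"rx":0,"ry":0,"rz":0,"jaw":0.04},{"x":0,"y":0,"z":0,"rx":0,"ry":0,"rz":0,"jaw":0.05},{"x":0,"y":0,"z":0,"rx":0,"ry":0,"rz":0,"jaw":0.06},{"x":0,"y":0,"z":-0.03,"rx":0,"ry":0,"rz":0,"jaw":0.06},{"x":0,"y":0,"z":-0.045,"rx":0,"ry":0,"rz":0,"jaw":0.0919},{"x":-0.04,"y":0,"z":-0.02,"rx":0,"ry":0,"rz":0,"jaw":0.0919},{"x":-0.04,"y":0.02,"z":-0.02,"rx":0,"ry":0,"rz":0,"jaw":0.0919},{"x":-0.03,"y":0.03,"z":-0.02,"rx":0,"ry":0,"rz":0,"jaw":0.0919},{"x":0,"y":0,"z":0,"rx":0,"ry":0,"rz":0,"jaw":0.0919},{"x":0,"y":0,"z":0,"rx":0,"ry":0,"rz":0,"jaw":0.0919}]'
python3 - <<'E'
from h import *
f=robot.grab_frame("wrist"); cv2.imwrite("pics/w4.png",f["pixels"][...,::-1]); np.savez("w4.npz",**f)
for q in ("key_grip","bin_hole","bin"):
    print(q,[(np.round(d["xyz"]).tolist(),round(d["conf"],2)) for d in robot.search_frame(f,q)[:4]])
shift([505,-239,200],-32.6)
E
```

```text
clock: 11.0
tool_pos: [543.6, -99.2, 301.2]
ee_rot: [-180.0, -0.1, -17.7]
wrist_force: [-0.2, 0.7, -0.7]
width: 86.6
gripper_force: 0.0
key_grip [([660.0, -86.0, 168.0], 0.97)]
bin_hole [([352.0, -400.0, 12.0], 0.94), ([512.0, -251.0, 18.0], 0.93), ([503.0, -405.0, 29.0], 0.81), ([329.0, -256.0, 41.0], 0.66)]
bin [([585.0, 74.0, 14.0], 0.91), ([350.0, -403.0, 10.0], 0.9), ([513.0, -250.0, 18.0], 0.81), ([503.0, -404.0, 22.0], 0.78)]
at [544.1 -97.8 299. ] [ 1.80e+02  1.00e-01 -1.75e+01] t 11.2 j7 -100.9
shift [0.0053 0.1464 0.099 ] turn [ 0.   0.1 15.1]
```

View pics/w4.png

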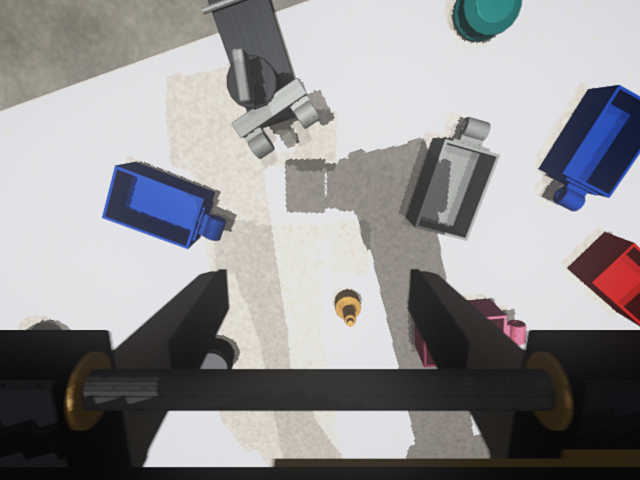

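The wrist view shows the wound key's wing at about (240,76), from (237,50) to (243,102), and the whole steel bin around (455,190). I'll fit the bin pose to its silhouette.

```bash
cat > fit.py <<'E'
from h import *
from scipy.optimize import minimize
L,W=96,60
def bin_pts(x,y,yaw,z0=0):
    B=[[a,b,c] for a in (-48,48) for b in (-30,30) for c in (0,46)]
    K=[[66+10*np.cos(t),b,34+10*np.sin(t)] for b in (-12,12) for t in np.linspace(0,6.2,24)]
    R=Ro.from_euler("z",yaw,degrees=True)
    return [R.apply(np.array(p))+[x,y,z0] for p in (B,K)]
def fitbin(f,reg,g):
    S=4
    reg=cv2.resize(reg.astype(np.uint8),None,fx=S,fy=S,interpolation=0)
    def cost(p):
        m=np.zeros_like(reg)
        for P in bin_pts(*p):
            q=(np.array([proj(f,a) for a in P])+.5)*S
            cv2.fillConvexPoly(m,cv2.convexHull(q.round().astype(np.int32)),1)
        return 1-(m&reg).sum()/(m|reg).sum()
    r=minimize(cost,g,method="Nelder-Mead",options=dict(initial_simplex=np.array([g]*4)+np.array([[0,0,0],[6,0,0],[0,6,0],[0,0,6]]),xatol=.1,fatol=1e-4))
    return r.x,r.fun
E
python3 - <<'E'
from fit import *
for c,uv in (("wrist",(455,190)),("top",(413,228)),("scene",(233,265))):
    f=robot.grab_frame(c)
    if c=="wrist":
        a,b=ray(f,237,50,172),ray(f,243,102,172);print("wing yaw",np.degrees(np.arctan2(*(a-b)[1::-1])),(a+b)/2)
    for d in robot.cut_out(f,"bin"):
        r=np.array(d["region"])
        if r[uv[1]-6:uv[1]+7,uv[0]-6:uv[0]+7].any(): print(c,round(d["conf"],2),r.sum(),fitbin(f,r,[505,-239,-32])); break
E
```

```text
wing yaw -13.553017118852383 [661.76560325 -80.78059868 172.        ]
wrist 0.85 7237 (array([ 508.71801525, -240.56825971,  -33.00232114]), np.float64(0.05132519623837306))
scene 0.89 1611 (array([ 509.44798268, -239.82587511,  -30.64354644]), np.float64(0.1534382711932235))
```

```bash
python3 -m creep '[{"x":0.00225,"y":0.0367,"z":0.03,"rx":0,"ry":0,"rz":0,"jaw":0.0919},{"x":0.00225,"y":0.0367,"z":0.03,"rx":0,"ry":0,"rz":0,"jaw":0.0919},{"x":0.00225,"y":0.0367,"z":0.03,"rx":0,"ry":0,"rz":0,"jaw":0.0919},{"x":0.00225,"y":0.0367,"z":0.03,"rx":0,"ry":0,"rz":0,"jaw":0.0919},{"x":0,"y":0,"z":0.03,"rx":0,"ry":0,"rz":7.5,"jaw":0.0919},{"x":0,"y":0,"z":0.03,"rx":0,"ry":0,"rz":7.5,"jaw":0.0919},{"x":0,"y":0,"z":0,"rx":0,"ry":0,"rz":0,"jaw":0.0919},{"x":0,"y":0,"z":0,"rx":0,"ry":0,"rz":0,"jaw":0.0919}]'
python3 - <<'E'
from h import *
shift([508.5,-240.5,31],-32.5)
E
```

```text
clock: 12.3
tool_pos: [508.1, -240.9, 120.2]
ee_rot: [180.0, 0.0, -32.3]
wrist_force: [0.4, 0.7, 0.1]
width: 91.8
gripper_force: 0.0
at [ 508.1 -240.9  120.2] [180.    0.  -32.3] t 12.3 j7 -96.9
shift [ 0.0001 -0.0005  0.0892] turn [0.  0.  0.2]
```

```bash
python3 -m creep '[{"x":0,"y":0,"z":0.03,"rx":0,"ry":0,"rz":0,"jaw":0.0919},{"x":0,"y":0,"z":0.03,"rx":0,"ry":0,"rz":0,"jaw":0.0919},{"x":0,"y":0,"z":0.018,"rx":0,"ry":0,"rz":0,"jaw":0.0919},{"x":0,"y":0,"z":0.01,"rx":0,"ry":0,"rz":0,"jaw":0.0919},{"x":0,"y":0,"z":0,"rx":0,"ry":0,"rz":0,"jaw":0.07},{"x":0,"y":0,"z":0,"rx":0,"ry":0,"rz":0,"jaw":0.05},{"x":0,"y":0,"z":0,"rx":0,"ry":0,"rz":0,"jaw":0.05},{"x":0,"y":0,"z":0,"rx":0,"ry":0,"rz":0,"jaw":0.05},{"x":0,"y":0,"z":0,"rx":0,"ry":0,"rz":0,"jaw":0.05},{"x":0,"y":0,"z":0,"rx":0,"ry":0,"rz":0,"jaw":0.05}]' 25
python3 - <<'E'
from fit import *
f=robot.grab_frame("wrist"); cv2.imwrite("pics/w5.png",f["pixels"][...,::-1])
for d in robot.cut_out(f,"bin"):
    r=np.array(d["region"]);print(d["conf"],r.sum(),[int(v.mean()) for v in np.nonzero(r)[::-1]])
s=robot.sense();print(proj(f,np.array([*s["tool_pos"][:2],34])+66*np.array([np.cos(np.radians(-32.5)),np.sin(np.radians(-32.5)),0])))
E
```

```text
clock: 13.3
tool_pos: [508.6, -241.4, 33.1]
ee_rot: [-180.0, -0.1, -32.6]
wrist_force: [-0.9, 1.0, 6.4]
width: 59.7
gripper_force: 25.0
0.63 20681 [600, 140]
0.59 35414 [318, 274]
[318.1290836  153.34943102]
```

View pics/w5.png

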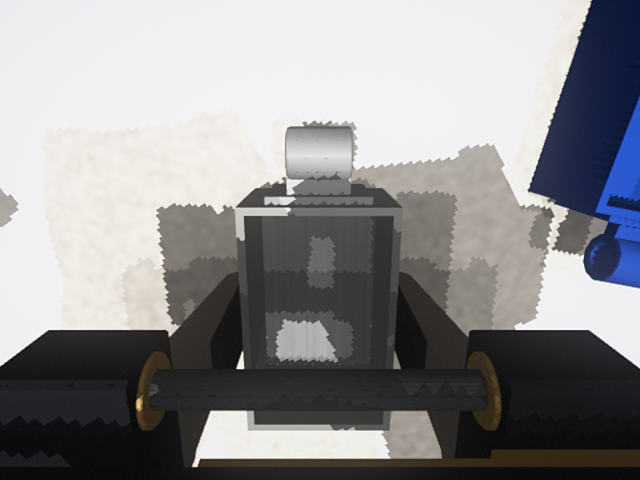

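The jaws hold the bin centred. Its knuckle spans columns 286–355 and rows 126–180, and the front rim is at row 207.

```bash
python3 - <<'E'
from fit import *
f=robot.grab_frame("wrist"); s=robot.sense();t=np.array(s["tool_pos"])
for yaw in (-32.5,):
  for dx in (-2,0,2):
    R=Ro.from_euler("z",yaw,degrees=True);c=np.array([t[0],t[1],0])+R.apply([dx,0,0])
    q=np.array([proj(f,p) for p in bin_pts(c[0],c[1],yaw)[1]])
    print(dx,q.min(0).round(1),q.max(0).round(1),"rim",proj(f,c+R.apply([48,30,46])).round(1),proj(f,c+R.apply([48,-30,46])).round(1))
print(t,s["ee_rot"])
E
python3 -m creep '[{"x":0,"y":0,"z":-0.01,"rx":0,"ry":0,"rz":0,"jaw":0.05},{"x":0,"y":0,"z":-0.03,"rx":0,"ry":0,"rz":0,"jaw":0.05},{"x":0,"y":0,"z":-0.03,"rx":0,"ry":0,"rz":0,"jaw":0.05},{"x":0,"y":0,"z":-0.03,"rx":0,"ry":0,"rz":0,"jaw":0.05},{"x":0,"y":0,"z":-0.01,"rx":0,"ry":0,"rz":0,"jaw":0.05},{"x":0,"y":0,"z":0,"rx":0,"ry":0,"rz":0,"jaw":0.05},{"x":0,"y":0,"z":0,"rx":0,"ry":0,"rz":0,"jaw":0.05},{"x":0,"y":0,"z":0,"rx":0,"ry":0,"rz":0,"jaw":0.05}]' 30
python3 -c "
from h import *
shift([545,-112,160],14.3)"
```

```text
-2 [283.5 131. ] [352.4 185.6] rim [234.  212.8] [402.2 212.5]
0 [283.4 125.4] [352.5 180.3] rim [233.6 207.3] [402.5 207. ]
2 [283.2 119.7] [352.7 175. ] rim [233.3 201.7] [402.8 201.5]
[ 508.60871597 -241.37872529   33.1480795 ] [-1.79975194e+02 -9.41990124e-02 -3.25518762e+01]
clock: 14.25
tool_pos: [506.8, -240.7, 140.4]
ee_rot: [180.0, 0.2, -32.6]
wrist_force: [-0.2, 0.4, -2.9]
width: 59.7
gripper_force: 30.0
at [ 506.8 -240.7  140.4] [180.    0.2 -32.6] t 14.25 j7 -97.2
shift [-0.0371 -0.129  -0.0196] turn [ -0.    0.2 -46.9]
```

```bash
python3 -m creep '[{"x":-0.0154,"y":-0.0254,"z":0,"rx":0,"ry":0,"rz":0,"jaw":0.05},{"x":-0.0154,"y":-0.0254,"z":0,"rx":0,"ry":0,"rz":0,"jaw":0.05},{"x":-0.0154,"y":-0.0254,"z":0,"rx":0,"ry":0,"rz":0,"jaw":0.05},{"x":-0.0154,"y":-0.0254,"z":0,"rx":0,"ry":0,"rz":0,"jaw":0.05}]' | head -3
python3 -m creep '[{"x":0,"y":0,"z":0,"rx":0,"ry":0,"rz":-4,"jaw":0.05},{"x":0,"y":0,"z":0,"rx":0,"ry":0,"rz":-7,"jaw":0.05},{"x":0,"y":0,"z":0,"rx":0,"ry":0,"rz":-7.5,"jaw":0.05},{"x":0,"y":0,"z":0,"rx":0,"ry":0,"rz":-7.5,"jaw":0.05},{"x":0,"y":0,"z":0,"rx":0,"ry":0,"rz":-7.5,"jaw":0.05},{"x":0,"y":0,"z":0,"rx":0,"ry":0,"rz":-7.5,"jaw":0.05},{"x":0,"y":0,"z":0,"rx":0,"ry":0,"rz":-6,"jaw":0.05},{"x":0,"y":0,"z":0,"rx":0,"ry":0,"rz":0,"jaw":0.05},{"x":0,"y":0,"z":0,"rx":0,"ry":0,"rz":0,"jaw":0.05},{"x":0,"y":0,"z":0,"rx":0,"ry":0,"rz":0,"jaw":0.05}]'
python3 - <<'E'
from h import *
f=robot.grab_frame("wrist"); im=f["pixels"][...,::-1]; np.savez("w6.npz",**{k:f[k] for k in("pixels","camera_matrix","world_from_camera")})
cv2.imwrite("pics/w6.png",cv2.resize(im[0:240,170:470],(750,600),interpolation=2))
shift([509.6,-122,114.1],14.3)
E
```

```text
clock: 14.65
tool_pos: [509.6, -121.2, 140.6]
ee_rot: [179.9, 0.1, -32.6]
clock: 15.65
tool_pos: [510.3, -122.4, 141.5]
ee_rot: [-180.0, 0.1, 14.3]
wrist_force: [1.0, -0.2, -1.4]
width: 59.7
gripper_force: 30.0
at [ 510.5 -122.4  141.7] [-180.     0.    14.4] t 15.7 j7 -68.5
shift [-0.0007 -0.0005  0.0276] turn [-0.   0.   0.1]
```

View pics/w6.png

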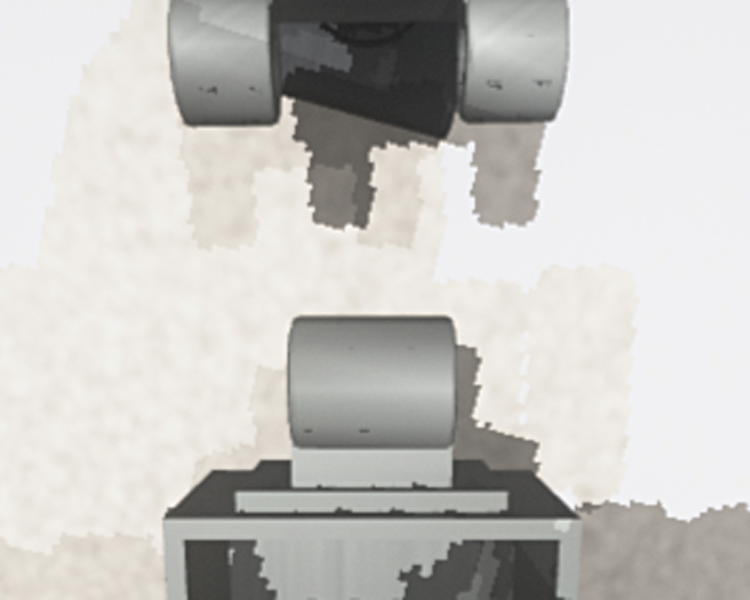

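The view shows the bracket knuckles' lower edges at crop rows 124 and 121, with outer sides at columns 168 and 570. The gap runs from column 277 to 463. The bin knuckle spans columns 289–455 and rows 316–447, so it is well centred on the gap.

```bash
cat > rel.py <<'E'
from h import *
from scipy.optimize import least_squares
def cyl(f,T,R,c,y0,y1):
    "pixel extents of knuckle: umin,umax,vmin,vmax ; c in tool-level frame (x fwd,y left,z up) about TCP"
    P=[R.apply([c[0]+10*np.cos(t),c[1]+b,c[2]+10*np.sin(t)])+T for b in (y0,y1) for t in np.linspace(0,2*np.pi,120)]
    q=np.array([proj(f,p) for p in P]);return q[:,0].min(),q[:,0].max(),q[:,1].min(),q[:,1].max()
E
python3 - <<'E'
from rel import *
f=dict(np.load("w6.npz"));s=robot.sense();T=np.array(s["tool_pos"]);R=Ro.from_euler("z",s["ee_rot"][2],degrees=True)
U=lambda c:170+c/2.5
# bin
r=least_squares(lambda c:np.array(cyl(f,T,R,c,-12,12))-[U(289),U(455.5),316/2.5,448/2.5],[66,0,1]);print("bin hole",r.x,r.fun)
for z in (None,115-T[2]):
    def g(c):
        zz=c[2] if z is None else z; c=[c[0],c[1],zz]
        a=cyl(f,T,R,c,15,31);b=cyl(f,T,R,c,-31,-15)
        return np.array([a[0]-U(168),b[1]-U(570),(a[3]+b[3])/2-123.5/2.5])
    r=least_squares(g,[116,0,-25]);print("bracket hole",r.x,r.fun)
print("head est",R.inv().apply(np.array([622,-93.4,115])-T))
E
```

```text
bin hole [65.2000158  -1.03674277 -5.0182888 ] [ 0.05861471 -0.05860184 -0.07743325  0.07958088]
bracket hole [116.34904484  -0.58125842 -29.0413303 ] [-3.70334874e-11  3.18891580e-11 -1.59730007e-11]
bracket hole [115.89441439  -0.58586234 -25.        ] [-1.16372772  1.16279231  0.13200304]
head est [115.24173051   0.38563332 -26.70959774]
```

```bash
python3 -m creep '[{"x":0,"y":0.0006,"z":0.0138,"rx":0,"ry":0,"rz":-0.5,"jaw":0.05},{"x":0,"y":0,"z":0.0138,"rx":0,"ry":0,"rz":0,"jaw":0.05},{"x":0.01,"y":0,"z":0,"rx":0,"ry":0,"rz":0,"jaw":0.05},{"x":0.01,"y":0,"z":0,"rx":0,"ry":0,"rz":0,"jaw":0.05},{"x":0.01,"y":0,"z":0,"rx":0,"ry":0,"rz":0,"jaw":0.05},{"x":0.01,"y":0,"z":0,"rx":0,"ry":0,"rz":0,"jaw":0.05},{"x":0.003,"y":0,"z":0,"rx":0,"ry":0,"rz":0,"jaw":0.05},{"x":0,"y":0,"z":0,"rx":0,"ry":0,"rz":0,"jaw":0.05},{"x":0,"y":0,"z":0,"rx":0,"ry":0,"rz":0,"jaw":0.05},{"x":0,"y":0,"z":0,"rx":0,"ry":0,"rz":0,"jaw":0.05}]'
python3 - <<'E'
from h import *
f=robot.grab_frame("wrist"); im=f["pixels"][...,::-1]; np.savez("w7.npz",**{k:f[k] for k in("pixels","camera_matrix","world_from_camera")})
cv2.imwrite("pics/w7.png",cv2.resize(im[60:220,220:420],(750,600),interpolation=2))
shift([557.6,-109.7,114.1],14.9)
E
```

```text
clock: 16.7
tool_pos: [551.9, -112.2, 114.5]
ee_rot: [180.0, 0.0, 14.9]
wrist_force: [-0.1, 0.4, -1.9]
width: 60.1
gripper_force: 30.0
at [ 551.9 -112.2  114.5] [180.    0.   14.9] t 16.75 j7 -70.2
shift [ 0.0061 -0.0009  0.0004] turn [0. 0. 0.]
```

View pics/w7.png

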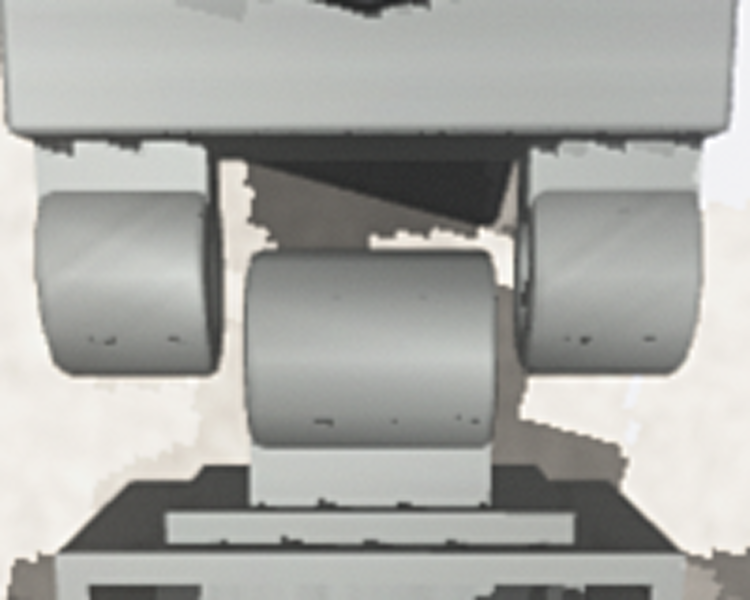

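The bin knuckle spans crop columns 246–494 and rows 250–447. The bracket knuckles run from column 35 to 702 with lower edges at row 375 on both sides, so it is centred and parallel. I'll measure the image scale of each knuckle at sub-pixel level to check height before going in.

```bash
python3 - <<'E'
import cv2,numpy as np
from scipy.ndimage import gaussian_filter1d as g
a5=cv2.imread("pics/w5.png").astype(float); a7=np.load("w7.npz")["pixels"][...,::-1].astype(float); a6=np.load("w6.npz")["pixels"][...,::-1].astype(float)
def edges(a,r0,r1,c0,c1,t=25):
    p=a[r0:r1,c0:c1].mean((0,2)); d=np.abs(np.diff(p)); 
    return [(round(c0+i+1+ (np.clip((d[i+1]-d[i-1])/(2*(2*d[i]-d[i-1]-d[i+1])+1e-9),-.5,.5)),2),int(d[i])) for i in range(1,len(d)-1) if d[i]>t and d[i]>=d[i-1] and d[i]>d[i+1]]
print("5 knuckle",edges(a5,138,142,270,370,12)); print("6 knuckle",edges(a6,138,142,270,370,12)); print("7 knuckle",edges(a7,138,142,270,370,12))
print("7 bracket",edges(a7,116,122,222,425,8))
for n,a in ((5,a5),(6,a6),(7,a7)): print(n,"rim",edges(a,208,210,225,415,12))
def ve(a,c0,c1,r0,r1,t):
    return [(x,y) for x,y in edges(a.transpose(1,0,2),c0,c1,r0,r1,t)]
for n,a in ((5,a5),(6,a6),(7,a7)): print(n,"rows",ve(a,310,330,110,215,12))
print("brk rows L,R",ve(a7,238,270,85,175,12),ve(a7,368,400,85,175,12))
E
```

```text
5 knuckle [(np.float64(285.02), 83), (np.float64(351.25), 14), (np.float64(353.1), 31), (np.float64(354.71), 20)]
6 knuckle [(np.float64(285.0), 94), (np.float64(352.01), 21), (np.float64(356.85), 15), (np.float64(360.71), 49)]
7 knuckle [(np.float64(274.32), 54), (np.float64(279.85), 90), (np.float64(285.0), 90), (np.float64(351.89), 20), (np.float64(356.95), 22), (np.float64(358.91), 21), (np.float64(362.34), 31)]
7 bracket [(np.float64(229.72), 41), (np.float64(274.06), 36), (np.float64(279.1), 78), (np.float64(286.63), 38), (np.float64(291.07), 17), (np.float64(335.12), 12), (np.float64(336.91), 16), (np.float64(347.88), 20), (np.float64(352.81), 27), (np.float64(357.84), 42), (np.float64(362.7), 42), (np.float64(407.28), 49)]
5 rim [(np.float64(232.87), 34), (np.float64(234.72), 17), (np.float64(284.91), 17), (np.float64(290.77), 68)]
6 rim [(np.float64(234.95), 34), (np.float64(392.01), 18), (np.float64(398.1), 20)]
7 rim [(np.float64(227.91), 33), (np.float64(229.95), 87), (np.float64(234.81), 43), (np.float64(402.93), 38), (np.float64(407.88), 33), (np.float64(409.93), 44)]
5
[... 217 characters left out ...]
p.float64(204.89), 21), (np.float64(207.82), 36)]
6 rows [(np.float64(126.27), 80), (np.float64(128.87), 15), (np.float64(179.84), 64), (np.float64(195.02), 85), (np.float64(196.89), 76), (np.float64(204.87), 76), (np.float64(207.53), 61)]
7 rows [(np.float64(122.88), 26), (np.float64(126.15), 52), (np.float64(128.85), 15), (np.float64(179.83), 65), (np.float64(194.99), 76), (np.float64(196.87), 77), (np.float64(204.88), 72), (np.float64(207.53), 62)]
brk rows L,R [(np.float64(95.92), 42), (np.float64(97.86), 64), (np.float64(110.93), 60), (np.float64(158.06), 12), (np.float64(160.55), 72)] [(np.float64(95.05), 36), (np.float64(97.82), 51), (np.float64(110.76), 29), (np.float64(160.12), 88)]
```

```bash
python3 - <<'E'
from rel import *
f=dict(np.load("w7.npz"));s=robot.sense();T=np.array(s["tool_pos"]);R=Ro.from_euler("z",s["ee_rot"][2],degrees=True);print(T,s["ee_rot"])
print("bin pred",np.round(cyl(f,T,R,[66,-.7,.9],-12,12),1),"obs 285 352.5 126.2 179.8")
for z in (111.5,115,118.5):
    r=least_squares(lambda c:[cyl(f,T,R,[c[0],c[1],z-T[2]],15,31)[3]-160.4,cyl(f,T,R,[c[0],c[1],z-T[2]],15,31)[0]+cyl(f,T,R,[c[0],c[1],z-T[2]],-31,-15)[1]-229.7-407.3],[73,0])
    c=[*r.x,z-T[2]];print(z,np.round(c,2),"L",np.round(cyl(f,T,R,c,15,31),1),"R",np.round(cyl(f,T,R,c,-31,-15),1))
rb=least_squares(lambda c:[cyl(f,T,R,[c[0],c[1],.9],-12,12)[i]-v for i,v in((2,126.2),(3,179.8))]+[sum(cyl(f,T,R,[c[0],c[1],.9],-12,12)[:2])-637.5],[66,0]);print("bin",rb.x)
E
```

```text
[ 551.91979264 -112.15904511  114.5329734 ] [1.79994512e+02 1.73355109e-02 1.49109177e+01]
bin pred [283.6 352.9 124.5 179.5] obs 285 352.5 126.2 179.8
111.5 [72.76 -0.8  -3.03] L [230.3 281.3 105.5 160.4] R [355.7 406.7 105.5 160.3]
115 [73.06 -0.8   0.47] L [228.  280.4 104.2 160.4] R [356.5 409.  104.1 160.3]
118.5 [73.36 -0.79  3.97] L [225.6 279.5 102.7 160.4] R [357.4 411.4 102.7 160.3]
bin [65.61917846 -0.88321603]
```

```bash
python3 -m creep '[{"x":0.003,"y":0,"z":0.0005,"rx":0,"ry":0,"rz":0,"jaw":0.05},{"x":0.0025,"y":0,"z":0,"rx":0,"ry":0,"rz":0,"jaw":0.05},{"x":0.0015,"y":0,"z":0,"rx":0,"ry":0,"rz":0,"jaw":0.05},{"x":0,"y":0,"z":0,"rx":0,"ry":0,"rz":0,"jaw":0.05},{"x":0,"y":0,"z":0,"rx":0,"ry":0,"rz":0,"jaw":0.05},{"x":0,"y":0,"z":0,"rx":0,"ry":0,"rz":0,"jaw":0.05},{"x":0,"y":0,"z":0,"rx":0,"ry":0,"rz":0,"jaw":0.05},{"x":0,"y":0,"z":0,"rx":0,"ry":0,"rz":0,"jaw":0.05}]'
python3 - <<'E'
from h import *
f=robot.grab_frame("wrist");a=f["pixels"].astype(float);np.savez("w8.npz",**{k:f[k] for k in("pixels","camera_matrix","world_from_camera")})
def E(p,o,t=12):
    d=np.abs(np.diff(p));return [(o+i+1,int(d[i])) for i in range(1,len(d)-1) if d[i]>t and d[i]>=d[i-1] and d[i]>d[i+1]]
for n,c0,c1 in(("L",238,270),("bin",300,340),("R",368,400)): print(n,E(a[110:200,c0:c1].mean((1,2)),110))
print("cols",E(a[140:146,222:425].mean((0,2)),222,8)); print(robot.sense()["wrist_force"],robot.sense()["torque"]); shift([0,0,0])
E
```

```text
clock: 17.55
tool_pos: [559.0, -110.1, 114.0]
ee_rot: [180.0, 0.0, 14.9]
wrist_force: [-0.2, -0.2, -2.0]
width: 59.9
gripper_force: 30.0
L [(118, 41), (120, 45), (133, 42), (180, 71), (188, 50)]
bin [(119, 50), (129, 13), (180, 66), (195, 80), (197, 77)]
R [(118, 32), (120, 47), (133, 28), (180, 43), (188, 16)]
cols [(231, 45), (275, 54), (280, 79), (285, 76), (352, 23), (357, 31), (359, 25), (363, 44), (407, 60)]
[-0.33084159 -0.27561183 -1.78437812] [ 0.05859255  0.02757407 -0.01902782]
at [ 559.  -110.1  114. ] [180.    0.   14.9] t 17.6 j7 -70.5
shift [-0.5118 -0.2505  0.114 ] turn [0. 0. 0.]
```

All three knuckles' lower edges are at row 180, with equal gaps either side (columns 280–285 and 352–357). The wrist force is just the bin's weight, and the height agrees with the arm's measured position. I'll hand it in.

```bash
python3 -c "
from cell import robot
print(robot.sign_off())"
```

```text
the job is handed in; nothing more can be done
None
```

I handed the job in with the key wound to its stop and the bin held level with its knuckle lined up between the bracket's two knuckles, clear of the table and bracket; sign-off returned no verdict.

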